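Snap the extension bars back into the clip rack

ROBOT

A 6-joint arm with a two-finger parallel gripper is mounted at the origin on the work surface. World frame = base frame: x ahead of the robot, y to its left, z up, the work surface at z = 0. Lengths are in mm, angles in rad, forces in N, time in s.
With the tool pointing down it reaches from about 300 to 775 mm from the base axis. Payload 14.6 kg.
Tool frame: the origin (TCP) lies on the centre line of the jaws, within the pads' length; the fingertips stand 19 mm ahead of it and the grasp point (between the pads) is the TCP (bot.tip_reach is the distance from the TCP to the fingertips, in mm); z points along the fingers, y is the line along which they close (so a half turn about z gives the same grasp; the last joint's range is limited). The gripper opens to 85 mm and grips with 20 to 120 N. Pads are 22 mm wide; open, the fingers measure 114 mm over their backs; the gripper's body (76 mm by 85 mm) begins 54 mm behind the grasp point. The pads swing forward as they close: fully open they stand 13 mm farther back than shut.
Start: joints at [1.207, 0.3, 1.521, -0, 1.321, -0.067], TCP at [160.851, 525.943, 250.281] pointing down, gripper open.
Joint ranges: [-3.03, 3.03], [-0.79, 2.21], [0.23, 2.52], [-1.04, 4.18], [0, 3.07], [-2.55, 2.55]. Speed limits (rad/s): [2.22, 2.22, 2.57, 3.14, 3.14, 3.14].

INTERFACE

Orientations are given as a unit quaternion [w, x, y, z].
In Python, from rig import bot gives the robot as it stands. Calls block until the motion is done:
- bot.move_to(position, orientation): joint-space move of the TCP to a pose.
- bot.servo_line(position, attitude=None, speed=150, until_force=None): straight line of the TCP; attitude=None keeps the orientation; speed is the mean speed in mm/s. With until_force (N) it stops when the force on the tool has changed by that much, and returns True; else False.
- bot.move_joints(angles): joint-space move.
- bot.move_gripper(opening, grip_force=None): finger opening in mm; grip_force is the grip in N (None keeps the last); returns when the fingers have stopped.
- bot.dwell(seconds).
- bot.ik(position, orientation): joint angles nearest the present ones, or None.
- bot.read_state(): the state.
- bot.read_camera(name): name is "scene" or "top" or "wrist"; returns a dict with "image" (384x512x3 uint8, blue, green, red), "depth" (384x512 float32, mm along the optical axis (not along the pixel's ray), 0 where there is no reading), "fovy" (degrees; the focal length in pixels is half the picture's height over the tangent of half this angle, whatever the lens; pixels are square), "cx", "cy" (the principal point, pixels), "eye" and "attitude" of the camera in the world; the wrist camera has in their place "mount" (4x4, takes a point from camera to tool coordinates, whose origin is the TCP and whose axes are the flange's). Camera axes: x right, y down, z forward; pixel columns grow to the right and rows downward; lengths in mm; the calibration is good to about 2 mm. A picture is of the moment at which its call begins: read the wrist's pose just before it.
A pose or a line that the arm cannot do raises bot.MotionError and nothing moves.
- bot.finish_job(): hands the job in; it is judged then, once.
The state is a dict: "clock": time; "joint_positions": joint angles; "qvel": joint speeds; "effort": joint torques, N m; "ee_pos": TCP position; "tool_rot": TCP orientation; "ft_force": force on the tool from outside, world axes, zero at the start; "moment": the same for the moment, N m; "grip_width": finger opening in mm; "grip_force": force on a finger pad.
Only numpy, scipy, OpenCV 4.12 (cv2) and the standard library are available. Lean on these libraries where they do the work, as an engineer would, in place of code of your own. Each camera call takes 0.05 s, during which the arm holds its last target. There are 200 camera calls.

TASK

Tidy the bench: first stand the white oil filter, which blocks the way out of the red storage block, upright in the steel tray. Then put both steel extension bars (one sticks out of the storage block, one lies on the bench) away in the clip rack, one in each bay, with its thick head in the black head pocket: press each down across its length, without ramming it, until it snaps fully home in both of its spring clips. Do not disturb the other things on the bench.

Things in the scene. Friction and masses are not known exactly. Their poses are not given: they have to be found in the camera images.
- bar_a_mid (a point): Middle, on the axis, of the steel extension bar in the storage block: 200 mm long, 0.4 kg, round shaft 20 mm thick, its own y axis along it. At the start it lies level in a bore, only 55 to 65 mm of its head end sticking out, so it must be drawn out by the head, laid down (axis then about 12 mm up) and taken again by the middle.
- bar_a_head (a point): Centre of that bar's head, on the axis, 86 mm from the middle towards its own -y. Dark octagonal head, 28 mm across flats, 28 mm long (y = -100 to -72 mm of the bar), at the start with flats facing up and sideways. The bar's other end is a 14 mm square (y = +86 to +100 mm).
- bar_b_mid (a point): Middle of the other, identical extension bar, lying loose on the bench, axis about 12 mm up; same axes and sizes as bar_a.
- bar_b_head (a point): Centre of that bar's head, on the axis, 86 mm from its middle towards its own -y.
- bore (a point): Mouth of the bore of bar_a in the red storage block (fixed, 160 x 160 mm, 89 mm high): on the bar's axis, at the block's front face, 65 mm above the bench. The bar comes out along this point's -y. Bore 26 mm wide and high, 160 mm deep.
- rack: Clip rack, fixed, aluminium, 190 (x) x 200 (y) mm, two bays side by side along its x. Each bay has two spring clips 24 mm long, centred 50 mm to either side of the bar's middle, mouths up, flared steel jaws reaching 27 mm above the home axis. Between the clips 74 mm are free for fingers, down to 48 mm below the axis; at the ends clips and pockets leave fingers no room.
- bay_near (a point): Bay on the robot's side: where the middle of a bar lies when home, 60 mm above the bench. y runs along the bar, head towards -y (black pocket 37 mm wide at y = -70 to -110 mm, cheeks 18 mm above the axis), x across, z up. An unpressed bar rests on the jaws about 20 mm high; some 23 N presses it through, giving way 5 mm above home, onto a rigid seat; over 130 N is ramming. Up to 9 mm off along y is harmless.
- bay_far (a point): The same for the second bay, 90 mm farther from the robot. Either bar may go in either bay, but not turned end for end.
- filter_mid (a point): Centre (half-way up) of the white oil filter, an upright can 56 mm across, 75 mm high, 0.25 kg, standing in front of the bar that sticks out of the storage block.
- tray: Open steel tray, fixed, 130 (x) x 120 (y) mm, walls 30 mm high and 3 mm thick, inner floor 3 mm up; origin at the centre of its underside. The bar on the bench and the tray may be swapped in place.
- hammer: Bystander, leave alone: steel-headed hammer lying at the far edge.
- screwdriver: Bystander, leave alone: black-handled screwdriver lying at the far edge.
- socket: Bystander, leave alone: dark steel impact socket 32 mm wide, 55 mm high, standing.
- bearing: Bystander, leave alone: ball bearing, 52 mm ring 15 mm high, lying flat near the robot.
- oil_bottle: Bystander, leave alone: black oil bottle with red cap, 170 mm high, standing.
- spray_can: Bystander, leave alone: blue spray can, 180 mm high, standing.
- wrench: Bystander, leave alone: steel wrench lying near the robot.
Mind the look-alikes: they are no part of the job. Leave any orange look-alike of the part that bears bar_b_mid alone.

How it is judged:
By the outcome, as a careful person would: the job done as asked, in the order asked, and still so for the second after the job is handed in, with the robot touching nothing.
It also fails if it takes over 72 s, if anything falls off the work surface, if the arm or the gripper's body presses on something with over 40 N, if the wrist force passes 120 N, or if a joint passes its speed limit or range.

## Working session

There is one attempt and no reset: what is moved stays moved. The work goes in short steps, each a Python script; the robot and the scene stay as the last script left them, time stands still between calls to the robot, and variables do not carry over. Pictures are saved under pics/ and viewed, at most 10 in all, crops included, and the job is handed in when it is done.

```bash
ls; mkdir -p pics; cat > h.py <<'E'
import numpy as np, cv2
from scipy.spatial.transform import Rotation as R
from rig import bot
def rot(q): return R.from_quat([q[1],q[2],q[3],q[0]]).as_matrix()
def quat(m):
    x,y,z,w=R.from_matrix(m).as_quat(); return [w,x,y,z]
def cam(n):
    s=bot.read_state(); c=bot.read_camera(n)
    if n=='wrist':
        T=np.eye(4);T[:3,:3]=rot(s['tool_rot']);T[:3,3]=s['ee_pos'];T=T@np.array(c['mount'])
        c['R'],c['e']=T[:3,:3],T[:3,3]
    else:
        a=np.array(c['attitude']); c['R']=a if a.shape==(3,3) else rot(a); c['e']=np.array(c['eye'])
    c['f']=c['image'].shape[0]/2/np.tan(np.radians(c['fovy'])/2)
    return c
def cloud(c):
    v,u=np.mgrid[:c['depth'].shape[0],:c['depth'].shape[1]]; d=c['depth']
    p=np.stack([(u-c['cx'])/c['f']*d,(v-c['cy'])/c['f']*d,d],-1)@c['R'].T+c['e']
    p[d==0]=np.nan; return p
def onplane(c,uv,z):
    uv=np.atleast_2d(uv).astype(float)
    r=np.c_[(uv[:,0]-c['cx'])/c['f'],(uv[:,1]-c['cy'])/c['f'],np.ones(len(uv))]@c['R'].T
    return c['e']+r*((z-c['e'][2])/r[:,2])[:,None]
def down(ang):
    "tool pointing down, closing line (tool y) at angle ang in world xy"
    y=np.array([np.cos(ang),np.sin(ang),0]);z=np.array([0,0,-1.]);return quat(np.c_[np.cross(y,z),y,z])
E
python3 - <<'E'
from h import *
for n in('top','scene'):
    c=cam(n);cv2.imwrite(f'pics/{n}0.png',c['image']);np.savez(f'{n}0.npz',**{k:np.array(c[k]) for k in('image','depth','R','e','f','cx','cy')})
    print(n,c['e'],c['f'],c['cx'],c['cy'],c['R'].round(2).tolist(),(c['depth']>0).mean())
s=bot.read_state();print(s['clock'],rot(s['tool_rot']).round(2).tolist())
E
```

```text
pics
top [ 310.53548411  -50.80527506 1589.03693744] 457.718171305734 252.73969312846214 192.98323741172362 [[0.02, -0.99, 0.13], [-1.0, -0.02, -0.01], [0.02, -0.13, -0.99]] 0.9961039225260416
scene [1096.09829365  301.32970826  907.73770378] 366.061324280016 254.07350075674267 190.97496040742266 [[-0.57, 0.63, -0.54], [0.82, 0.44, -0.36], [0.01, -0.64, -0.77]] 0.9959360758463541
0.1 [[-0.96, 0.29, -0.0], [0.29, 0.96, -0.0], [0.0, -0.0, -1.0]]
```

View pics/top0.png

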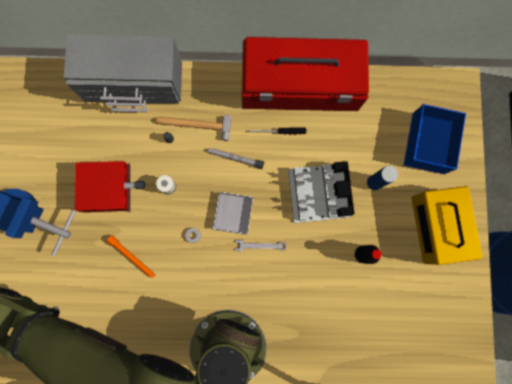

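View pics/scene0.png

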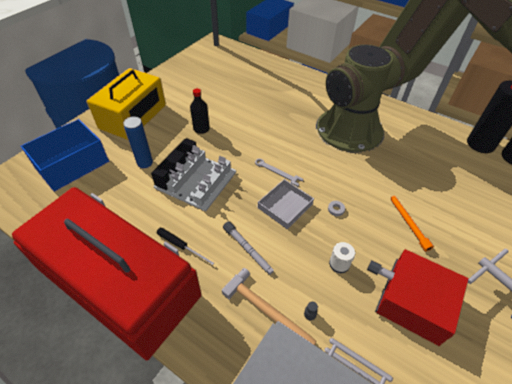

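The top view shows the red block at (102,187) with bar A's head at (138,184). The filter is at (165,184), the tray at (232,213), bar B at (235,158) with its head to the right, and the rack at (321,192) with its black pockets to the right. The orange look-alike is at (130,256). The scene view agrees. Next I'll measure from both clouds.

```bash
python3 - <<'E'
import numpy as np,cv2
from h import cloud
C={n:dict(np.load(f'{n}0.npz')) for n in('top','scene')}
P={n:cloud(c) for n,c in C.items()}
def rep(lab,x0,x1,y0,y1,z0,z1):
    for n,p in P.items():
        q=p.reshape(-1,3);q=q[(q[:,0]>x0)&(q[:,0]<x1)&(q[:,1]>y0)&(q[:,1]<y1)&(q[:,2]>z0)&(q[:,2]<z1)]
        if len(q)<4: print(lab,n,len(q));continue
        r=cv2.minAreaRect(q[:,:2].astype(np.float32));print(lab,n,len(q),'rect',np.round(r[0],1),np.round(r[1],1),round(r[2],1),'z',np.percentile(q[:,2],[5,50,95]).round(1))
t=P['top']
for lab,(u,v) in dict(block=(102,187),headA=(138,184),filt=(165,184),tray=(232,213),barB=(235,158),rack=(307,192),pocket=(345,192),socket=(168,137),bench=(200,280),bearing=(192,235)).items(): print(lab,t[v,u].round(1))
B=lambda u,v,r:(t[v,u,0]-r,t[v,u,0]+r,t[v,u,1]-r,t[v,u,1]+r)
rep('block',*B(102,187,120),78,100)
rep('headA',*B(138,184,28),60,95)
rep('filt',*B(165,184,45),66,90)
rep('tray',*B(232,213,90),20,45)
rep('barB',*B(235,158,105),9,40)
rep('rack',*B(321,192,130),30,110)
rep('rackbase',*B(321,192,130),6,110)
E
```

```text
block [524.5 423.6  92.1]
headA [538.4 308.8  81.2]
filt [541.  220.5  75.7]
tray [455.2  -2.7  -2.4]
barB [646.   -9.4  20.7]
rack [ 532.7 -263.2    8. ]
pocket [ 525.7 -381.6   75.5]
socket [708.7 221.8  49.6]
bench [224.3 100.2   8.2]
bearing [376.3 133.6  -0.7]
block top 2444 rect [512.4 423.4] [203.7 239. ] 3.2 z [83.4 90.1 95.6]
block scene 4406 rect [513.3 423. ] [203.5 241.3] 3.5 z [83.9 89.7 92.2]
headA top 114 rect [539.8 314.2] [28.2 44.3] 0.4 z [63.9 75.8 82.9]
headA scene 189 rect [539.3 314.4] [29.4 44.9] 3.9 z [63.2 75.2 80.8]
filt top 229 rect [545.2 224.2] [54.8 54.8] 0.3 z [69.7 75.7 81.4]
filt scene 346 rect [545.9 223.8] [55.6 56.5] 41.3 z [69.8 75.6 78.3]
tray top 147 rect [455.9  -5.9] [119.7 130.3] 82.4 z [22.9 30.3 36.4]
tray scene 343 rect [454.3  -7.2] [121.9 132.9] 81.8 z [20.8 27.8 32.6]
barB top 494 rect [651.   -8.9] [203.2 204.9] 88.4 z [10.3 20.7 30.2]
barB scene 683 rect [684.4 -13.6] [197.7 136. ] 88.8 z [13.  21.4 28.5]
rack top 1623 rect [ 534.3 -311.8] [183.4 182.8] 6.7 z [39.7 62.  84.1]
rack scene 2098 rect [ 533.4 -313.2] [184.9 183.6] 6.6 z [34.5 56.1 82. ]
rackbase top 3398 rect [ 532.6 -311. ] [258.  258.8] 89.9 z [ 7.8 22.3 81. ]
rackbase scene 3508 rect [ 514.9 -314.3] [232.6 220.5] 5.0 z [10.9 44.  80.4]
```

```bash
cat >> h.py <<'E'
def near(p,ang):
    "reachable down-orientation (half turn is free) closest to the present joints"
    j=np.array(bot.read_state()['joint_positions']);best=None
    for a in(ang,ang+np.pi):
        q=bot.ik(list(p),down(a))
        if q is not None and (best is None or np.abs(np.array(q)-j).max()<best[0]): best=(np.abs(np.array(q)-j).max(),down(a))
    if best is None: raise SystemExit(f'no ik {p} {ang}')
    return best[1]
def go(p,ang):
    q=near(p,ang);bot.move_to(list(map(float,p)),q);return q
def shot(n,name,view=False):
    c=cam(n)
    np.savez(name+'.npz',**{k:np.array(c[k]) for k in('image','depth','R','e','f','cx','cy')})
    if view: cv2.imwrite(f'pics/{name}.png',c['image'])
    return c
def st(l=''):
    s=bot.read_state();print(l,'t',round(s['clock'],2),'p',np.round(s['ee_pos'],1),'F',np.round(s['ft_force'],1),'w',round(s['grip_width'],1),'g',np.round(s['grip_force'],1))
    return s
E
python3 - <<'E'
from h import *
go([540,215,300],0);st('over')
c=shot('wrist','w1',True);print(c['e'],c['R'].round(2).tolist(),c['f'])
E
```

```text
over t 1.89 p [539.6 215.9 299.9] F [-0.5  0.7 -0.3] w 85.4 g 0.0
[538.90977709 289.43001367 423.15403524] [[1.0, 0.0, 0.0], [0.0, -0.96, -0.29], [0.0, 0.29, -0.96]] 316.60246123992397
```

View pics/w1.png

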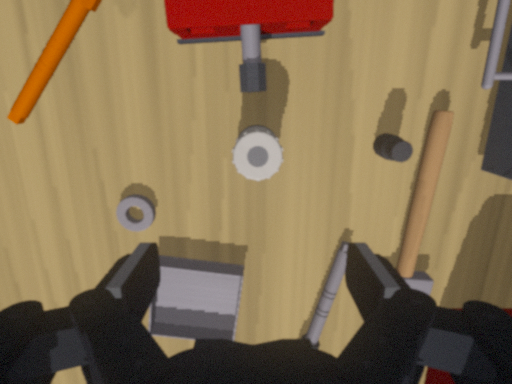

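The wrist view shows the filter's top centre at (258,156). Bar A's head is at (253,76) and its shaft at (251,42), with the block face at about row 37. The tray and bar B are lower down, partly behind the fingers.

```bash
python3 - <<'E'
import numpy as np,cv2
from h import onplane,cloud
c=dict(np.load('w1.npz'));im=c['image'];hsv=cv2.cvtColor(im,cv2.COLOR_BGR2HSV);P=cloud(c)
print('filter ray',onplane(c,[258,156],75).round(1))
q=P.reshape(-1,3)
def sel(x0,x1,y0,y1,z0,z1):return q[(q[:,0]>x0)&(q[:,0]<x1)&(q[:,1]>y0)&(q[:,1]<y1)&(q[:,2]>z0)&(q[:,2]<z1)]
f=sel(490,600,180,265,68,85);print('filt',cv2.minEnclosingCircle(f[:,:2].astype(np.float32)),f[:,2].mean())
h=sel(500,580,270,400,55,86)
for y in range(270,372,6):
    s=h[(h[:,1]>=y)&(h[:,1]<y+6)]
    if len(s): print(y,len(s),s[:,0].min().round(1),s[:,0].max().round(1),((s[:,0].min()+s[:,0].max())/2).round(1),'ztop',np.percentile(s[:,2],90).round(1))
b=sel(400,640,330,400,40,70)
E
```

```text
filter ray [[545.5 223.1  75. ]]
filt ((544.9982299804688, 223.06085205078125), 29.250568389892578) 74.4162367790576
288 47 526.0 553.7 539.8 ztop 79.2
294 161 526.0 553.7 539.8 ztop 78.9
300 160 526.1 553.6 539.8 ztop 79.2
306 173 525.1 552.4 538.8 ztop 79.0
312 168 525.1 552.4 538.7 ztop 78.9
318 126 525.2 552.2 538.7 ztop 78.1
324 118 528.2 548.2 538.2 ztop 74.8
330 123 528.3 547.0 537.7 ztop 74.7
336 123 527.3 547.0 537.1 ztop 74.9
342 128 527.4 547.0 537.2 ztop 74.7
348 275 500.1 545.8 523.0 ztop 81.3
354 231 523.5 578.6 551.0 ztop 83.9
360 1 579.6 579.6 579.6 ztop 55.3
```

```bash
python3 - <<'E'
from h import *
q=go([545.3,223.3,120],0)
bot.servo_line([545.3,223.3,52],speed=120)
bot.move_gripper(40,40);st('grip')
bot.servo_line([545.3,223.3,150],speed=200)
go([455,-6.5,130],0);st('over tray')
r=bot.servo_line([455,-6.5,52],speed=60,until_force=6);st(f'down {r}')
bot.move_gripper(80);st('rel')
bot.servo_line([455,-6.5,150],speed=200)
# view bar B and tray from further -y
go([600,-120,300],0);shot('wrist','w2',True)
go([530,-370,330],0);shot('wrist','w3',True);st()
E
```

```text
grip t 3.8 p [545.6 223.4  53. ] F [-1.1 -1.   5.8] w 55.6 g 42.1
over tray t 5.42 p [455.6  -5.9 130. ] F [ 0.3  0.7 -2.4] w 55.1 g 43.0
down True t 6.55 p [454.9  -6.5  55.7] F [1.9 0.1 0.3] w 54.8 g 43.4
rel t 6.92 p [454.1  -6.4  55.2] F [-0.7 -0.4 -0.7] w 79.8 g 0.0
 t 9.61 p [ 530.8 -368.5  329.9] F [-0.7 -0.2 -0. ] w 80.0 g 0.0
```

View pics/w2.png

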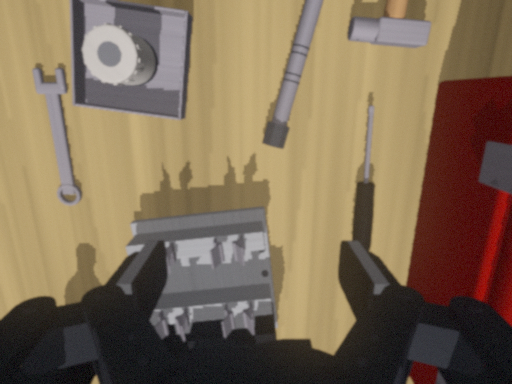

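View pics/w3.png

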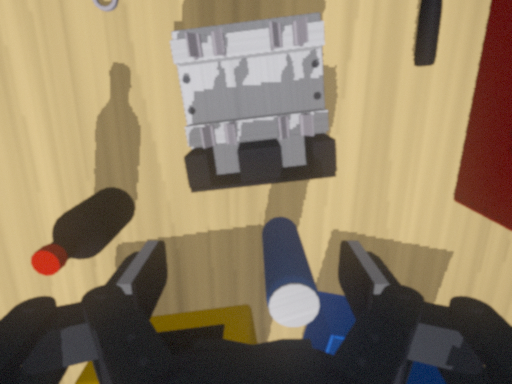

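Image w2 shows the filter upright in the tray at (112,55), and bar B with its head at (277,132). Image w3 shows the rack with clip rows at rows 40 and 130 and black pockets at row 160. Next I'll make an orthographic view of the rack from the cloud and find bar B's axis.

```bash
python3 - <<'E'
import numpy as np,cv2
from h import cloud,onplane
c=dict(np.load('w3.npz'));P=cloud(c);q=P.reshape(-1,3);col=c['image'].reshape(-1,3)
m=(abs(q[:,0]-535)<130)&(abs(q[:,1]+312)<130)&(q[:,2]>8)
r=cv2.minAreaRect(q[m&(q[:,2]>12)][:,:2].astype(np.float32));print('outline',r)
# ortho z map, 2px/mm
H=np.zeros((520,520),np.float32)
for x,y,z in q[m]: 
    i=int(2*(y+442));j=int(2*(x-405))
    if 0<=i<520 and 0<=j<520:H[max(i-1,0):i+2,max(j-1,0):j+2]=np.maximum(H[max(i-1,0):i+2,max(j-1,0):j+2],z)
cv2.imwrite('pics/ortho.png',cv2.applyColorMap(np.uint8(np.clip(H*2.5,0,255)),cv2.COLORMAP_JET)[::-1])
k=m&(q[:,2]>60)&(col.max(1)<60);print('black',k.sum(),cv2.minAreaRect(q[k][:,:2].astype(np.float32)),np.percentile(q[k][:,2],95))
for n in('w2',):
    c=dict(np.load(n+'.npz'));q=cloud(c).reshape(-1,3)
    m=(q[:,0]>585)&(q[:,0]<685)&(q[:,1]>-110)&(q[:,1]<120)&(q[:,2]>7)&(q[:,2]<40)
    b=q[m]
    for y in range(-110,110,10):
        s=b[(b[:,1]>=y)&(b[:,1]<y+10)]
        if len(s)>3: print(y,len(s),s[:,0].min().round(1),s[:,0].max().round(1),'ztop',np.percentile(s[:,2],95).round(1))
    print(cv2.minAreaRect(b[:,:2].astype(np.float32)))
E
```

```text
outline ((532.064697265625, -305.88641357421875), (188.14231872558594, 197.2537078857422), 6.690773963928223)
black 33315 ((536.099853515625, -373.2755126953125), (154.7820587158203, 55.54562759399414), 4.382867336273193) 400.99308577215953
-110 150 610.9 641.1 ztop 29.2
-100 189 613.1 643.4 ztop 28.9
-90 189 615.5 644.3 ztop 28.6
-80 141 617.9 644.3 ztop 24.2
-70 134 625.4 646.6 ztop 23.6
-60 147 627.8 650.0 ztop 23.6
-50 148 630.2 652.1 ztop 23.4
-40 136 633.3 655.5 ztop 23.2
-30 155 635.7 658.5 ztop 22.8
-20 154 638.9 660.4 ztop 22.6
-10 156 641.1 663.5 ztop 22.4
0 167 643.7 665.7 ztop 21.9
10 161 646.4 668.6 ztop 21.6
20 169 649.8 671.5 ztop 21.7
30 165 652.0 674.5 ztop 21.2
40 175 655.1 677.2 ztop 20.8
50 114 657.7 679.0 ztop 20.8
((646.7208251953125, -24.585769653320312), (173.87646484375, 28.04507064819336), 75.12763977050781)
```

View pics/ortho.png

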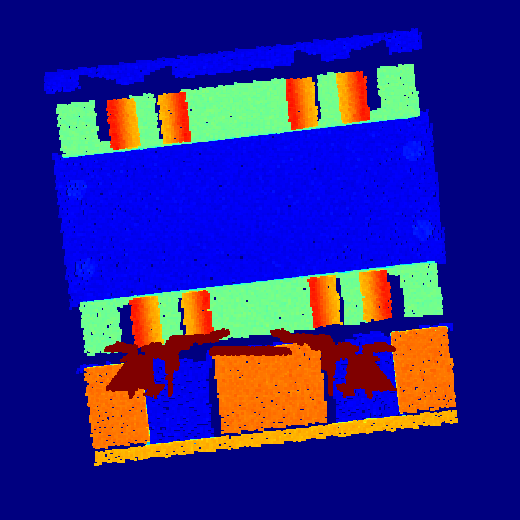

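The orthographic map gives these positions:
- Near bay about (485.2, -291.8) and far bay about (574.6, -282.2).
- Rack yaw about 6.5°.
- Clip spacing 99 mm and bay spacing 90 mm, both matching the given sizes.

Bar B still needs its position along its axis.

```bash
cat >> h.py <<'E'
def bar(c,p0,d0,half=125,zmin=6,zmax=40,lat=22):
    "axis, head end and middle of a bar lying near p0, head along -d0"
    q=cloud(c).reshape(-1,3);q=q[(q[:,2]>zmin)&(q[:,2]<zmax)]
    p=np.array(p0,float);d=np.array(d0,float);d/=np.linalg.norm(d)
    for _ in range(4):
        n=np.array([-d[1],d[0]]);r=q[:,:2]-p;s=r@d;t=r@n
        k=(abs(s)<half)&(abs(t)<lat);S,T=s[k],t[k]
        cs,ct,w=[],[],[]
        for a in np.arange(-half,half,5):
            m=(S>=a)&(S<a+5)
            if m.sum()>5: lo,hi=np.percentile(T[m],[3,97]);cs.append(a+2.5);ct.append((lo+hi)/2);w.append(hi-lo)
        cf=np.polyfit(cs,ct,1);p=p+n*cf[1];d=d+n*cf[0];d/=np.linalg.norm(d)
    big=[a for a,x in zip(cs,w) if x>23.5]
    return p,d,np.percentile(S,[.5,99.5]),list(zip(cs,np.round(w,1))),big
E
python3 - <<'E'
from h import *
c=dict(np.load('w2.npz'))
p,d,e,w,big=bar(c,[646,-20],[.26,.966])
print(p,d,e,w)
E
```

```text
[648.15207562 -20.57921962] [0.26932308 0.96304988] [-90.46048418  79.30385378] [(np.float64(-92.5), np.float64(26.5)), (np.float64(-87.5), np.float64(26.6)), (np.float64(-82.5), np.float64(26.5)), (np.float64(-77.5), np.float64(26.3)), (np.float64(-72.5), np.float64(26.3)), (np.float64(-67.5), np.float64(26.6)), (np.float64(-62.5), np.float64(24.6)), (np.float64(-57.5), np.float64(18.0)), (np.float64(-52.5), np.float64(18.4)), (np.float64(-47.5), np.float64(18.1)), (np.float64(-42.5), np.float64(18.3)), (np.float64(-37.5), np.float64(18.0)), (np.float64(-32.5), np.float64(18.1)), (np.float64(-27.5), np.float64(18.1)), (np.float64(-22.5), np.float64(18.4)), (np.float64(-17.5), np.float64(18.3)), (np.float64(-12.5), np.float64(17.9)), (np.float64(-7.5), np.float64(18.8)), (np.float64(-2.5), np.float64(19.0)), (np.float64(2.5), np.float64(18.4)), (np.float64(7.5), np.float64(18.0)), (np.float64(12.5), np.float64(18.0)), (np.float64(17.5), np.float64(18.6)), (np.float64(22.5), np.float64(18.3)), (np.float64(27.5), np.float64(18.4)), (np.float64(32.5), np.float64(18.5)), (np.float64(37.5), np.float64(18.1)), (np.float64(42.5), np.float64(18.3)), (np.float64(47.5), np.float64(18.2)), (np.float64(52.5), np.float64(18.5)), (np.float64(57.5), np.float64(17.7)), (np.float64(62.5), np.float64(18.4)), (np.float64(67.5), np.float64(18.5)), (np.float64(72.5), np.float64(17.7)), (np.float64(77.5), np.float64(18.5)), (np.float64(82.5), np.float64(4.5))]
```

```bash
cat >> h.py <<'E'
BAY={'far':np.array([574.6,-282.2]),'near':np.array([485.2,-291.8])};YAW=0.1135
def take(mid,d,z=22):
    ang=np.arctan2(-d[0],d[1]);x,y=mid
    go([x,y,110],ang);bot.move_gripper(50)
    bot.servo_line([x,y,z],speed=90);bot.move_gripper(10,110);st('held')
    bot.servo_line([x,y,170],speed=200)
def press(bay,off=10):
    x,y=BAY[bay]
    go([x,y,170],YAW);bot.servo_line([x,y,60+off+28],speed=120);st('above')
    r=bot.servo_line([x,y,60+off-3],speed=20,until_force=70);st(f'pressed {r}')
E
python3 - <<'E'
from h import *
take([650.7,-11.4],[.2693,.963])
press('far')
shot('wrist','w4',True)
E
```

```text
held t 13.15 p [651.2 -11.5  22.9] F [-0.4 -0.6  6.6] w 16.0 g 107.7
above t 15.88 p [ 575.1 -282.2   98.8] F [-0.5 -0.7 -3.5] w 16.1 g 107.7
pressed False t 17.58 p [ 574.5 -282.1   70.5] F [-20.6  10.2  36.7] w 16.3 g 113.5
```

View pics/w4.png

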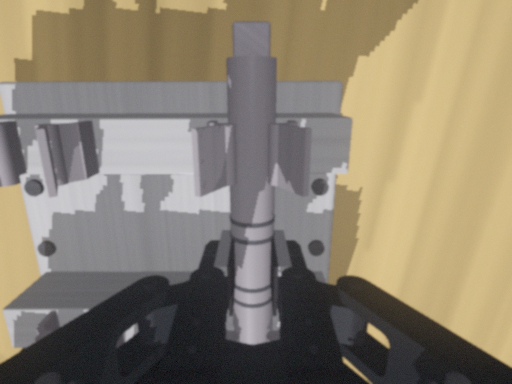

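Image w4 shows bar B held over the far bay between the jaws, with the shaft at column 252. I'll check its height against home (shaft top 70 mm) and the lateral centring.

```bash
cat >> h.py <<'E'
def heights(c,bay):
    b=BAY[bay];d=np.array([-np.sin(YAW),np.cos(YAW)]);n=np.array([d[1],-d[0]])
    q=cloud(c).reshape(-1,3);r=q[:,:2]-b;s,t=r@d,r@n
    for a in range(-110,110,10):
        m=(s>=a)&(s<a+10)&(abs(t)<16)&(q[:,2]>55)&(q[:,2]<115)
        if m.sum()>8:
            top=np.percentile(q[m,2],98);k=m&(q[:,2]>top-4);print(a+5,m.sum(),'ztop',top.round(1),'lat',np.median(t[k]).round(1))
E
python3 - <<'E'
from h import *
heights(dict(np.load('w4.npz')),'far')
E
```

```text
-45 62 ztop 69.7 lat -0.2
-35 911 ztop 71.1 lat -0.7
-25 678 ztop 70.0 lat -0.7
-15 698 ztop 70.3 lat -0.6
-5 1259 ztop 102.1 lat 9.2
5 1377 ztop 98.5 lat -9.6
15 3325 ztop 109.3 lat 8.7
25 995 ztop 70.2 lat -0.6
35 1106 ztop 81.3 lat 12.7
45 2218 ztop 83.5 lat 14.1
55 2380 ztop 83.6 lat 14.1
65 1737 ztop 82.4 lat 13.6
75 1345 ztop 70.2 lat -1.0
85 1315 ztop 70.1 lat -1.0
95 999 ztop 67.8 lat -0.9
```

```bash
python3 - <<'E'
from h import *
x,y=BAY['far']
r=bot.servo_line([x,y,61],speed=15,until_force=40);st(f'again {r}')
bot.servo_line([x,y,70.5],speed=40)
bot.move_gripper(36);st('open')
bot.servo_line([x,y,170],speed=150)
# bar A: go and grasp the head
d=np.array([-.057,.998]);ang=np.arctan2(-d[0],d[1]);h=np.array([539.6,305.5])
go([*(h-15*d),220],ang);c=shot('wrist','w5')
p,dd,e,w,big=bar(c,[539,315],d,half=32,zmin=58,zmax=90);print(p,dd,e,w)
heights(c,'far');st()
E
```

```text
again True t 17.92 p [ 574.4 -282.1   70.7] F [-5.9  2.  11.6] w 16.1 g 110.2
open t 18.49 p [ 574.8 -282.2   70.5] F [ 0.7 -0.4  0.8] w 35.7 g 0.0
[538.65894427 314.98052382] [-0.05143543  0.99867632] [-22.61847886  31.46034904] [(np.float64(-24.5), np.float64(25.0)), (np.float64(-19.5), np.float64(24.8)), (np.float64(-14.5), np.float64(26.0)), (np.float64(-9.5), np.float64(26.4)), (np.float64(-4.5), np.float64(25.7)), (np.float64(0.5), np.float64(25.6)), (np.float64(5.5), np.float64(25.5)), (np.float64(10.5), np.float64(19.1)), (np.float64(15.5), np.float64(19.0)), (np.float64(20.5), np.float64(18.8)), (np.float64(25.5), np.float64(18.7)), (np.float64(30.5), np.float64(18.6))]
 t 21.43 p [540.9 289.7 219.8] F [ 0.6 -0.7  1. ] w 35.9 g 0.0
```

```bash
python3 - <<'E'
from h import *
d=np.array([-.054,.9985]);d/=np.linalg.norm(d);ang=np.arctan2(-d[0],d[1]);h=np.array([539.2,307.])
go([*h,140],ang);bot.move_gripper(56)
bot.servo_line([*h,74],speed=90);bot.move_gripper(15,110);st('head')
r=bot.servo_line([*(h-154*d),74],speed=90,until_force=40);st(f'drawn {r}')
r=bot.servo_line([*(h-154*d),21.5],speed=40,until_force=9);st(f'laid {r}')
shot('wrist','w6',True)
E
```

```text
head t 23.44 p [539.4 307.1  74.6] F [-1.  -1.2  4.6] w 25.3 g 108.1
drawn False t 25.3 p [547.4 153.6  74. ] F [ 0.4  0.2 -4.1] w 25.1 g 109.0
laid True t 26.44 p [547.4 153.2  24.3] F [-2.1 -0.6  7.2] w 25.1 g 110.4
```

View pics/w6.png

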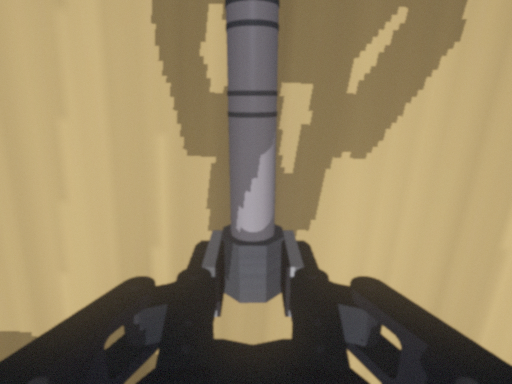

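Image w6 shows the bar fully out and laid level, still held by its head at (252,262). Next I'll release it, look, and take it by the middle.

```bash
python3 - <<'E'
from h import *
bot.move_gripper(50)
x,y,_=bot.read_state()['ee_pos']
bot.servo_line([x,y,120],speed=180)
go([545,180,260],0.054);c=shot('wrist','w7')
p,d,e,w,big=bar(c,[542.8,239],[-.054,.9985]);print(p,d,e,[(float(a),float(b)) for a,b in w if a<-50 or a>80])
st()
E
```

```text
[542.37866812 238.97721463] [-0.0560116   0.99843012] [-99.93021048  97.45747573] [(-102.5, 26.4), (-97.5, 27.5), (-92.5, 27.4), (-87.5, 27.2), (-82.5, 27.0), (-77.5, 27.1), (-72.5, 25.5), (-67.5, 18.9), (-62.5, 18.9), (-57.5, 18.7), (-52.5, 18.7), (82.5, 17.9), (87.5, 16.7), (92.5, 13.5), (97.5, 13.4)]
 t 28.22 p [544.6 179.9 258.2] F [-0.1 -1.3 -1.1] w 50.0 g 0.0
```

```bash
sed -i 's/485.2,-291.8/484.5,-291.8/' h.py; python3 - <<'E'
from h import *
take([542.4,238.5],[-.056,.9984])
press('near')
c=shot('wrist','w8');heights(c,'near')
E
```

```text
held t 30.65 p [542.8 238.6  22.8] F [-1.  -1.2  5.5] w 16.1 g 107.6
above t 34.22 p [ 484.9 -291.9   98.7] F [ 0.4  0.2 -3.9] w 16.0 g 107.9
pressed False t 35.92 p [ 484.6 -291.7   70.4] F [-19.8  13.3  44.1] w 16.4 g 113.8
-45 71 ztop 69.8 lat 0.5
-35 866 ztop 70.3 lat -0.5
-25 671 ztop 70.0 lat -0.5
-15 700 ztop 70.3 lat -0.5
-5 1271 ztop 101.7 lat 9.3
5 1357 ztop 98.7 lat -0.4
15 3338 ztop 109.1 lat 8.9
25 993 ztop 70.2 lat -0.4
35 1202 ztop 81.8 lat 12.9
45 2223 ztop 83.0 lat 13.7
55 2376 ztop 83.1 lat 13.8
65 1628 ztop 81.5 lat 12.9
75 1339 ztop 70.2 lat -0.4
85 1345 ztop 70.1 lat -0.4
95 1069 ztop 67.7 lat -0.4
```

Bar A is home and level. I'll release it, retreat and check everything.

```bash
python3 - <<'E'
from h import *
x,y=BAY['near']
bot.servo_line([x,y,70.5],speed=40);bot.move_gripper(36);st('open')
bot.servo_line([x,y,170],speed=150)
go([530,-370,330],YAW);c=shot('wrist','w9',True)
for b in BAY: print(b);heights(c,b)
go([450,150,330],0);bot.dwell(.2);t=shot('top','t9',True);st()
s=shot('scene','s9')
cv2.imwrite('pics/end.png',np.hstack([cv2.resize(c['image'],(400,300)),cv2.resize(s['image'],(400,300))]))
E
```

```text
open t 36.54 p [ 484.5 -291.9   70.4] F [-0.1 -0.1  0.3] w 36.0 g 0.0
far
-105 19 ztop 74.3 lat 0.2
-95 189 ztop 75.1 lat -0.1
-85 185 ztop 74.5 lat -0.1
-75 198 ztop 74.6 lat -0.3
-65 139 ztop 79.4 lat 11.8
-55 229 ztop 81.7 lat 13.5
-45 239 ztop 82.7 lat 13.8
-35 191 ztop 81.1 lat 12.6
-25 143 ztop 70.1 lat -0.8
-15 143 ztop 70.8 lat -0.2
-5 159 ztop 70.8 lat -0.4
5 166 ztop 70.5 lat -0.8
15 158 ztop 70.6 lat -0.3
25 160 ztop 70.6 lat -0.7
35 211 ztop 80.7 lat 13.7
45 304 ztop 83.6 lat 14.4
55 302 ztop 82.6 lat 13.9
65 204 ztop 82.4 lat 14.3
75 184 ztop 71.0 lat -1.4
85 171 ztop 70.6 lat -0.9
near
-95 184 ztop 74.6 lat 0.7
-85 186 ztop 75.0 lat 1.0
-75 195 ztop 74.6 lat 0.0
-65 152 ztop 80.7 lat -13.2
-55 235 ztop 83.2 lat -14.0
-45 242 ztop 82.7 lat -13.8
-35 170 ztop 79.3 lat -12.5
-25 150 ztop 70.6 lat 0.0
-15 155 ztop 70.9 lat 0.2
-5 151 ztop 71.0 lat 0.4
5 152 ztop 70.2 lat 0.5
15 165 ztop 70.6 lat 0.3
25 160 ztop 70.4 lat 0.2
35 226 ztop 80.8 lat -12.9
45 300 ztop 82.8 lat 13.4
55 300 ztop 82.0 lat -14.0
65 199 ztop 80.2 lat -13.0
75 183 ztop 70.6 lat 0.4
85 156 ztop 70.4 lat 0.7
 t 40.33 p [450.2 149.7 329.9] F [-0.3  0.2 -0.7] w 36.1 g 0.0
```

View pics/end.png

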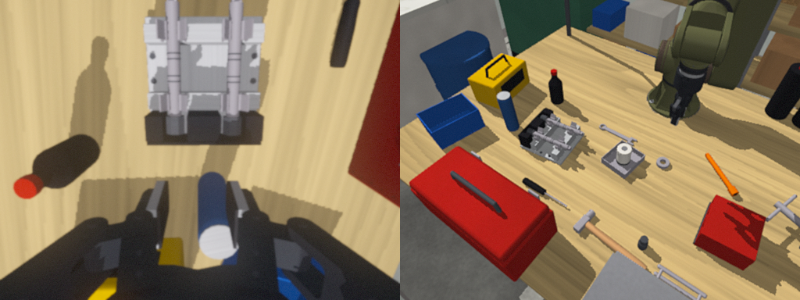

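The final view shows both bars level in the clips with their heads in the pockets, and the filter upright in the tray. The other items look undisturbed.

```bash
python3 -c "
from rig import bot
print(bot.finish_job())"
```

```text
the job is handed in; nothing more can be done
None
```

The job is handed in at about 40 s on the robot's clock: the filter stands upright in the tray, and both bars measured level and at home height in the rack (bar B in the far bay, bar A in the near bay), heads in the black pockets.

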